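Format change on the cigar-box machine

TASK

Change the format on the small cigar-box machine: flip the toggle latch open, then lift the cover off and lay it flat in the middle of the cork mat, then turn the aluminium format plate so that its four holes match the four studs and slide it fully home on the hub. Also clear every finished cedar box out of the catch tray into the plywood tote, before or after. Leave the latch open, and do not disturb the knives, brush, jar and dish.

Things in the scene. Friction and masses are not known exactly. Their poses are not given: they have to be found in the camera images.
- machine: bench machine for cigar boxes: fixed grey base block 170 x 170 x 40 mm, origin at the centre of its underside, top face at z = 40 mm. The latch post stands at the middle of its -y edge (its own frame).
- latch (a joint): over-centre toggle latch on the machine's -y side: 0 = closed (its claw overhangs the cover's edge by about 15 mm), 1.6 rad = open (lever thrown outwards, away from the cover). Hinge line parallel to the machine's x axis, at y = -82 mm, z = 90 mm in the machine's frame. A spring holds it at either end with about 0.2 N m (3 N at the tip) and snaps it over once past 0.8 rad.
- latch_tip (a point): middle of the free end of the latch's steel lever, a flat tab 40 mm wide (along the machine's x), 8 mm thick, reaching 75 mm from the hinge. Closed, it stands up and leans 0.25 rad inwards over the cover; pushing the tip outwards (machine -y) or pinching it and swinging it over opens it. Site axes: those of the lever, equal to the machine's when closed.
- cover: loose aluminium cover over the studs, an upside-down square tray 132 x 132 mm, 43 mm high, walls 4 mm, 0.35 kg; origin at the centre of its lower rim, z up. On top, in the middle, a solid black grip bar 60 mm long (along its x), 16 mm wide, 32 mm high, its top 75 mm above the origin. It rests on the machine base (lower rim at machine z = 40 mm) and must rise 40 mm to clear the studs.
- mat: fixed square cork mat 150 x 150 x 3 mm on the bench where the cover goes; origin at the centre of its underside
- hub: fixed steel hub on the machine, under the cover: round flange 112 mm across, 6 mm thick, with four upright studs 12 mm in diameter with tapered tips, at (+-38, +-38) mm in its frame, rising to z = 34 mm. Origin at the centre of the flange's underside (on the base's top face); its yaw differs from the machine's. The plate's seat is at z = 6 mm.
- plate: loose aluminium format plate 104 x 104 x 14 mm with four 16 mm through holes at (+-38, +-38) mm in its frame, about 0.45 kg; origin at the centre of its underside. In the middle of its top a grip bar 60 mm long (along its x), 16 mm wide, 32 mm high, its top 46 mm above the origin. It fits in any of its four quarter turns; seated, its origin is 6 mm above the hub's.
- tray: fixed shallow steel catch tray of the machine, 270 x 180 mm, floor 4 mm thick, lips 14 mm high; origin at the centre of its underside, long side along its x; a ramp and a low roller block (up to 40 mm high, reaching 110 mm beyond the tray's end) lie at its +x end
- tote: fixed open plywood tote 270 x 190 mm outside, walls 8 mm thick and 50 mm high, floor 6 mm thick; origin at the centre of its underside, long side along its x
- box0: finished small cedar cigar box, closed, 70 (x) x 40 (y) x 30 (z) mm, about 0.11 kg; origin at the centre of its underside; starts flat in the catch tray; may be absent
- box1: finished small cedar cigar box, closed, 70 (x) x 40 (y) x 30 (z) mm, about 0.11 kg; origin at the centre of its underside; starts flat in the catch tray; may be absent
- box2: finished small cedar cigar box, closed, 70 (x) x 40 (y) x 30 (z) mm, about 0.11 kg; origin at the centre of its underside; starts flat in the catch tray; may be absent
- box3: finished small cedar cigar box, closed, 70 (x) x 40 (y) x 30 (z) mm, about 0.11 kg; origin at the centre of its underside; starts flat in the catch tray; may be absent
- box4: finished small cedar cigar box, closed, 70 (x) x 40 (y) x 30 (z) mm, about 0.11 kg; origin at the centre of its underside; starts flat in the catch tray; may be absent
- glue_pot: loose amber glass jar with a steel cap, 48 mm across, 60 mm high; leave alone
- knife_b: loose knife with a wooden handle, about 190 mm long, 12 mm high; leave alone
- brush: loose brush; leave alone
- pin_dish: loose white dish, 60 mm across, 20 mm high; leave alone
Not all that is in view belongs to the job. What is shaped like the box0 but purple or turquoise is not meant.

How it is judged (in metres and radians):
On the way, in this order (a step that is already met when the one before it is completed fails the run):
1. the latch is flipped open while the cover is still in place (value of joint latch above 1.3 rad and horizontal distance between cover and machine below 0.025 m and z of cover in the frame of machine between 0.03 and 0.05 m), for 0.2 s.
2. the cover lies flat on the cork mat, let go (horizontal distance between cover and mat below 0.035 m and height (world z) of cover below 0.008 m and angle between cover's own z axis and vertical below 0.06 rad and contact force between the fingers and cover below 0.2 N), for 0.2 s.
3. the format plate is fully home on the four studs, let go (horizontal distance between plate and hub below 0.005 m and z of plate in the frame of hub between 0.002 and 0.0095 m and angle between plate's own z axis and vertical below 0.05 rad and (angle between the x axis of plate and the x axis of hub, either way round below 0.1 rad or angle between the x axis of plate and the y axis of hub, either way round below 0.1 rad) and contact force between the fingers and plate below 0.2 N), for 0.2 s.
At the end, for the whole second after the job is handed in: every box present rests inside the tote; the cover lies flat on the cork mat, within 35 mm of its centre; the plate is on the studs, centred within 5 mm, level within 0.05 rad, its underside within 3.5 mm of the flange; the latch is open (above 1.2 rad) (horizontal distance between cover and mat below 0.035 m and height (world z) of cover below 0.008 m and angle between cover's own z axis and vertical below 0.06 rad and horizontal distance between plate and hub below 0.005 m and z of plate in the frame of hub between 0.002 and 0.0095 m and angle between plate's own z axis and vertical below 0.05 rad and (angle between the x axis of plate and the x axis of hub, either way round below 0.1 rad or angle between the x axis of plate and the y axis of hub, either way round below 0.1 rad) and value of joint latch above 1.2 rad and linear speed of each of plate, cover, box0, box1, box2, box3, box4 below 0.03 m/s and x of box0 in the frame of tote between -0.127 and 0.127 m and y of box0 in the frame of tote between -0.087 and 0.087 m and z of box0 in the frame of tote between -0.01 and 0.07 m and x of box1 in the frame of tote between -0.127 and 0.127 m and y of box1 in the frame of tote between -0.087 and 0.087 m and z of box1 in the frame of tote between -0.01 and 0.07 m and x of box2 in the frame of tote between -0.127 and 0.127 m and y of box2 in the frame of tote between -0.087 and 0.087 m and z of box2 in the frame of tote between -0.01 and 0.07 m and x of box3 in the frame of tote between -0.127 and 0.127 m and y of box3 in the frame of tote between -0.087 and 0.087 m and z of box3 in the frame of tote between -0.01 and 0.07 m and x of box4 in the frame of tote between -0.127 and 0.127 m and y of box4 in the frame of tote between -0.087 and 0.087 m and z of box4 in the frame of tote between -0.01 and 0.07 m); the robot touches nothing.
It fails at once if the knife with the wooden handle, the brush, the jar or the dish is moved more than 4 cm (distance of any of glue_pot, knife_b, brush, pin_dish from where it was at the start of the episode above 0.04 m).
Of box0, box1, box2, box3, box4 only 3 to 5 are there at a start; the rules pass over those that are not, and their reading is None.
At some moment in a run one of box0, box1, box2, box3, box4, plate may be knocked a few centimetres aside while the robot is not near it.
Once in a run the grip may slacken for a moment while it holds something.
It also fails if it takes over 210 s, if anything falls off the work surface, if the arm or the gripper's body presses on something with over 40 N, if the wrist force passes 120 N, or if a joint passes its speed limit or range.

ROBOT

A 7-joint arm with a two-finger parallel gripper is mounted at the origin on the work surface. World frame = base frame: x ahead of the robot, y to its left, z up, the work surface at z = 0. Lengths are in m, angles in degrees, forces in N, time in s.
With the tool pointing down it reaches from about 0.425 to 0.875 m from the base axis. Payload 4.7 kg.
Tool frame: the origin (TCP) lies at the very end of the fingers, on their centre line; the grasp point (between the pads) lies 19 mm behind it; z points along the fingers, y is the direction in which the jaws open and shut (so a half turn about z gives the same grasp; the last joint's range is limited). The gripper opens to 87 mm and grips with 3 to 60 N. Pads are 19 mm wide; open, the fingers measure 117 mm over their backs; the gripper's body (75 mm by 190 mm) begins 51 mm behind the grasp point.
Start: joints at [-66.228, 18.392, -4.016, 83.108, 1.295, 78.541, -3.26], TCP at [0.254, 0.598, 0.223] pointing down, gripper open.
Joint ranges: [-163.93, 163.93], [-17.29, 119.83], [-79.2, 71.16], [3.27, 140.29], [-89.18, 269.18], [5.43, 117.66], [-154.24, 154.24]. Speed limits (degrees/s): [147.25, 147.25, 180, 180, 180, 180, 180].

INTERFACE

Orientations are given as [roll, pitch, yaw] about the fixed x, y, z axes, in that order (R = Rz(yaw) Ry(pitch) Rx(roll)).
In Python, from cell import * gives the robot as it stands.
- The arm moves only by the tool drive_tool, never from a script. Its argument "moves" is text: rows parted by semicolons, each of 5 numbers parted by spaces: the shift along the tool's x, y, z in m, then the turn about the tool's z in degrees, then the gripper's target within -1 to 1 (fully open at 1, half-way at 0, shut at -1). In form: x y z yaw fingers; .... A call has exactly 8 rows; each row is the pose to reach, as a shift and turn from the pose commanded when the call began, along the tool's axes at that moment; what a row does not reach only later rows make up. A row lasts 1/10 s, in which the tool goes at most 50 mm and 8.59 degrees, less where a joint would pass 70% of its speed; a pose out of reach is approached as far as the arm can. A call with a gripper value outside its range is refused whole. The fingers move at their own pace and stop on an object; "grip_force" is the grip in N (left out, the last holds). Time passes only in rows, so rows that repeat a pose let the fingers close, or fill a call up. It gives the time, the measured TCP pose, the force and the opening at its end, in the units of the state.
- get_obs(): the state, without advancing time (a new reading comes with each control period).
- read_camera(name): name is "side" or "top"; returns (picture, depth): 480x640x3 uint8, red, green, blue; 480x640 float32, m along the optical axis (not along the pixel's ray), 0 where there is no reading.
- calibration(name): a dict with "intrinsics" (3x3 intrinsics, pixels), "cam_to_world" (4x4, takes a point from camera to world coordinates). Camera axes: x right, y up, looking along -z (the intrinsics and any distortion apply to the point x, -y, -z); pixel columns grow to the right and rows downward; lengths in m; the calibration is good to about 2 mm. A picture is of the moment at which its call begins. calibration takes no time and is no camera call.
- sign_off(): hands the job in, once; it reports no verdict.
Trained networks look in the newest picture that a camera, given by its name, has taken for a name from the list of things; names that differ only in an ending like _2 or _b are one class to them, and where a whole thing is asked for, a point or a joint stands for the part that bears it (a point fixed in the world has none). Each returns a list of dicts, best first, with "conf" (0 to 1); they miss things now and then, are a little off and sometimes report something else, mostly with a low value. They report only what shows in the picture. A call takes as long as a camera call. They do not tell look-alikes from the thing itself.
- search_frame(camera, name): "uv" ([column, row] in pixels, amid what is visible of it).
- pinpoint(camera, name): "uv" ([column, row] in pixels: a listed point, or the origin of a listed thing).
The state is a dict: "time_s": time; "qpos": joint angles; "joint_velocities": joint speeds; "effort": joint torques, N m; "tool_pos": TCP position; "tool_rot": TCP orientation; "force": force on the tool from outside, world axes, zero at the start; "wrist_torque": the same for the moment, N m; "grip_width": finger opening in m.
Only numpy, scipy, OpenCV 4.12 (cv2) and the standard library are available. Lean on these libraries where they do the work, as an engineer would, in place of code of your own. Each camera call takes 0.05 s, during which the arm holds its last target. There are 200 camera calls.

## Working session

There is one attempt and no reset: what is moved stays moved. The work goes in short steps, Python scripts to look and compute and a tool call to move; the robot and the scene stay as the last step left them, time stands still between calls to the robot, and variables do not carry over. Pictures are saved under pics/ and viewed, about 12 in all and at most 16, crops included, and the job is handed in when it is done.

Besides the shell and the picture viewer there is one more tool, called after ">>>" as a command line: name --argument value ..., lists and objects as JSON in quotes. drive_tool: Moves the arm, as the interface text tells. Its arguments: {"type":"object","properties":{"moves":{"type":"string"},"grip_force":{"type":"number"}},"required":["moves"]}

```bash
ls; mkdir -p pics; python3 - <<'E'
from cell import *
import cv2
o=get_obs();print({k:o[k] for k in('time_s','tool_pos','tool_rot','grip_width','force')})
for c in('top','side'):
    p,d=read_camera(c);cv2.imwrite(f'pics/{c}0.png',p[:,:,::-1])
    k=calibration(c);print(c,k['intrinsics'],k['cam_to_world'],list(k))
E
```

```text
pics
{'time_s': 0.0, 'tool_pos': array([0.25342913, 0.59795311, 0.22143457]), 'tool_rot': array([-1.79889237e+02,  5.46927504e-03,  1.57037625e+02]), 'grip_width': 0.08733539261160528, 'force': array([0.81346684, 1.02651976, 1.19579989])}
top [[468.37107292   0.         321.61610777]
 [  0.         468.37107292 241.10506625]
 [  0.           0.           1.        ]] [[-0.01950905  0.99475153 -0.10044294  0.41298697]
 [-0.99948624 -0.0168489   0.0272648   0.09175659]
 [ 0.02542935  0.10092324  0.99456918  1.37317647]
 [ 0.          0.          0.          1.        ]] ['intrinsics', 'cam_to_world']
side [[560.14312684   0.         313.03514939]
 [  0.         560.14312684 233.16258258]
 [  0.           0.           1.        ]] [[ 0.96867671  0.13463442 -0.20866001  0.28392512]
 [-0.24773868  0.58166678 -0.7747834  -0.85920662]
 [ 0.01705808  0.80220779  0.59680121  0.82400079]
 [ 0.          0.          0.          1.        ]] ['intrinsics', 'cam_to_world']
```

View pics/top0.png

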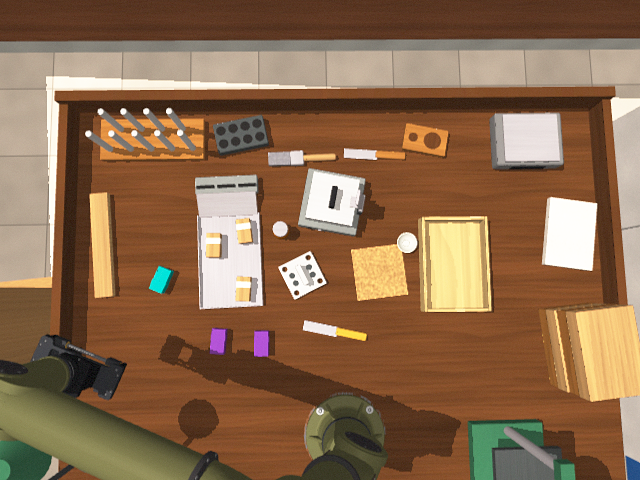

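View pics/side0.png

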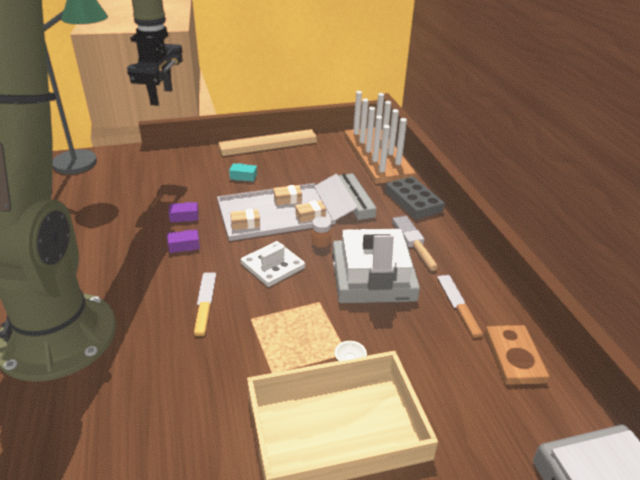

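Both pictures show three cedar boxes in the tray, at top pixels (243,230), (213,245) and (243,289). The purple pair at (220,341) and (261,343) and the turquoise one at (161,280) are look-alikes and outside the tray. The machine is at (333,202) with the latch at (360,200), the plate at (302,275), the mat at (380,272), the tote at (456,264), the jar at (280,229) and the dish at (407,242).

```bash
cat > h.py <<'E'
from cell import *
import cv2, numpy as np
def cloud(c,d):
    k=calibration(c);K=k['intrinsics'];T=k['cam_to_world']
    v,u=np.mgrid[0:480,0:640]
    P=np.stack([(u-K[0,2])*d/K[0,0],-(v-K[1,2])*d/K[1,1],-d],-1)
    return P@T[:3,:3].T+T[:3,3]
def ray(c,uv,z):
    k=calibration(c);K=k['intrinsics'];T=k['cam_to_world']
    r=T[:3,:3]@np.array([(uv[0]-K[0,2])/K[0,0],-(uv[1]-K[1,2])/K[1,1],-1]);o=T[:3,3]
    return o+r*(z-o[2])/r[2]
def rect(W,m):
    "largest blob -> centre xy, long axis yaw deg, sizes, median z"
    n,l,s,_=cv2.connectedComponentsWithStats(m.astype(np.uint8))
    m=l==1+np.argmax(s[1:,4]);p=W[m]
    (x,y),(a,b),t=cv2.minAreaRect((p[:,:2]*1000).astype(np.float32))
    if b>a:a,b,t=b,a,t+90
    return np.round([x,y],1),round((t+90)%180-90,1),round(a,1),round(b,1),round(np.median(p[:,2])*1000,1),m.sum()
E
python3 - <<'E'
from h import *
p,d=read_camera('top');W=cloud('top',d)
def box(u0,v0,u1,v1):
    m=np.zeros((480,640),bool);m[v0:v1,u0:u1]=1;return m
z=W[...,2]
print('table z',np.median(z[300:320,350:400]))
for n,b,lo,hi in [('plate top',(275,247,330,303),.009,.02),('plate bar',(275,247,330,303),.03,.06),('cover top',(295,160,372,240),.072,.095),('cover bar',(295,160,372,240),.10,.125),('base',(295,160,372,240),.03,.06),
 ('mat',(345,240,412,305),.0015,.008),('tote',(410,210,500,320),.04,.06),('box a',(233,215,256,243),.025,.045),('box b',(203,230,224,260),.025,.045),('box c',(233,272,256,303),.025,.045),('tray',(190,205,270,315),.002,.02),('latch',(345,180,375,225),.1,.19)]:
    m=box(*b)&(z>lo)&(z<hi);print(n,*rect(W,m))
for n in ['machine','hub','cover','mat','plate','tray','tote','box0','latch_tip','glue_pot','pin_dish']:
    r=pinpoint('top',n)
    print(n,[(np.round(q['uv']),round(q['conf'],2)) for q in r[:5]])
a=p[155:250,285:385,::-1];b=p[245:310,265:330,::-1]
cv2.imwrite('pics/crop1.png',np.hstack([cv2.resize(a,(421,400)),cv2.resize(b,(379,400))]))
E
```

```text
table z -0.0001600939475548957
plate top [452.9 113.3] 25.8 104.0 103.2 13.9 1013
plate bar [452.4 113. ] 25.7 59.3 15.2 45.3 117
cover top [660.9  13.8] 78.6 153.2 133.5 83.1 2086
cover bar [662.8  24.3] -11.6 59.7 15.7 114.2 128
base [662.5  23.1] 78.6 172.9 170.3 39.7 1051
mat [ 457.7 -112.6] -2.2 188.3 188.0 3.8 1920
tote [ 476.2 -325.9] -1.0 269.0 193.9 49.6 1087
box a [583.2 279.4] 5.7 70.4 40.6 33.3 344
box b [542.4 366. ] 0.7 69.7 41.6 33.4 364
box c [415.8 281.8] -2.5 68.6 40.7 33.7 360
tray [506.5 325.8] 1.3 307.4 204.9 5.4 4148
latch [647.8 -46.3] -11.1 39.3 24.0 149.7 116
machine []
hub [(array([375., 154.]), 0.25), (array([228., 261.]), 0.21)]
cover [(array([332., 200.]), 0.64)]
mat [(array([380., 270.]), 0.94), (array([330., 199.]), 0.34)]
plate [(array([304., 276.]), 0.71)]
tray [(array([228., 262.]), 0.68)]
tote [(array([455., 262.]), 0.58), (array([241., 287.]), 0.53)]
box0 [(array([217., 244.]), 0.95), (array([240., 286.]), 0.78), (array([165., 280.]), 0.78), (array([259., 344.]), 0.77), (array([217., 339.]), 0.76)]
latch_tip [(array([359., 199.]), 0.76)]
glue_pot [(array([281., 230.]), 0.82)]
pin_dish [(array([407., 245.]), 0.81), (array([300., 275.]), 0.51)]
```

View pics/crop1.png

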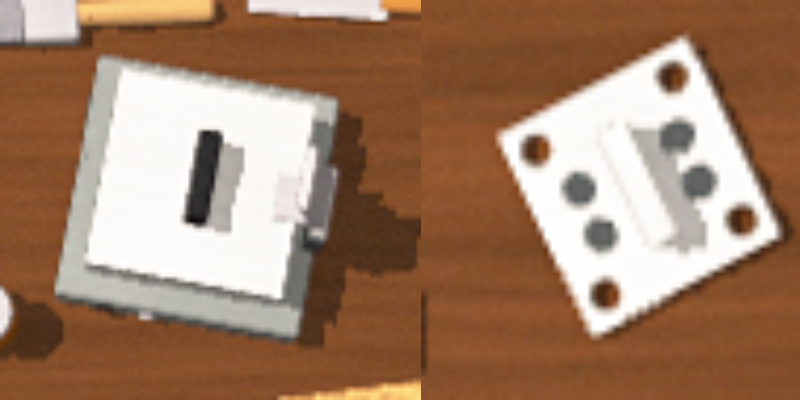

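The crop shows the closed latch overhanging the cover's right edge and the black bar on the cover. The plate has four through-holes at its corners; the other four dots are only marks. Next come the mat and dish positions and the latch plan.

```bash
cat >> h.py <<'E'
def Rz(yaw):
    a=np.radians(yaw);return np.array([[np.cos(a),np.sin(a),0],[np.sin(a),-np.cos(a),0],[0,0,-1]])
def plan(wps,p=None,yaw=None):
    "world waypoints (mm,mm,mm,yaw) -> successive shifts in tool axes; assumes tool down"
    o=get_obs();p=o['tool_pos']*1000 if p is None else np.array(p,float);yaw=o['tool_rot'][2] if yaw is None else yaw
    print('t',round(o['time_s'],1),'at',np.round(p,1),round(yaw,1),'w',round(o['grip_width']*1000,1))
    for w in wps:
        s=Rz(yaw).T@(np.array(w[:3])-p);t=-((w[3]-yaw+180)%360-180)
        print(w,'->',np.round(s/1000,4),round(t,1));p=np.array(w[:3],float);yaw=w[3]
def mach(x,y,c=(662.5,23.1),t=-11.5):
    a=np.radians(t);return c[0]+x*np.cos(a)-y*np.sin(a),c[1]+x*np.sin(a)+y*np.cos(a)
E
python3 - <<'E'
from h import *
p,d=read_camera('top');W=cloud('top',d)
h=cv2.cvtColor(p,cv2.COLOR_RGB2HSV)
print(h[270,380],h[242,407],h[320,380])
m=(h[...,1]>60)&(h[...,2]>150);k=np.zeros_like(m);k[235:310,345:415]=1
m=m&k
print('mat',*rect(W,m))
print('matnet',ray('top',(380,270),.003))
k=np.zeros_like(m);k[225:258,390:422]=1
q=(W[...,2]>.012)&(W[...,2]<.03)&k;print('dish',*rect(W,q))
a=mach(0,-30);b=mach(0,-170)
plan([(450,300,220,110),(*a,200,78.5),(*a,132,78.5),(*b,132,78.5),(*b,220,78.5)])
E
```

```text
[ 18 139 242] [ 30   4 254] [ 11 164 126]
mat [452.2 -47.7] -83.9 285.6 153.3 2.9 2657
matnet [ 0.46331311 -0.11537757  0.003     ]
dish [ 541.6 -193.1] 40.9 57.1 55.1 17.2 176
t 0.8 at [253.6 598.5 222.6] 157.0 w 87.0
(450, 300, 220, 110) -> [-0.2973 -0.1982  0.0026] 47.0
(np.float64(656.5189619674841), np.float64(-6.297741138624886), 200, 78.5) -> [-0.3585  0.0893  0.02  ] 31.5
(np.float64(656.5189619674841), np.float64(-6.297741138624886), 132, 78.5) -> [0.    0.    0.068] -0.0
(np.float64(628.6074511490765), np.float64(-143.48719978554104), 132, 78.5) -> [-0.14  0.    0.  ] -0.0
(np.float64(628.6074511490765), np.float64(-143.48719978554104), 220, 78.5) -> [ 0.     0.    -0.088] -0.0
```

>>> drive_tool --moves "-0.297 -0.198 0.003 47 -1;-0.297 -0.198 0.003 47 -1;-0.297 -0.198 0.003 47 -1;-0.297 -0.198 0.003 47 -1;-0.297 -0.198 0.003 47 -1;-0.297 -0.198 0.003 47 -1;-0.297 -0.198 0.003 47 -1;-0.297 -0.198 0.003 47 -1" --grip_force 20

```text
time_s: 1.55
tool_pos: [0.4543, 0.293, 0.2202]
tool_rot: [179.9, 0.2, 109.4]
force: [0.0, -0.5, 0.5]
grip_width: 0.0314
```

>>> drive_tool --moves "-0.358 0.089 0.02 31.5 -1;-0.358 0.089 0.02 31.5 -1;-0.358 0.089 0.02 31.5 -1;-0.358 0.089 0.02 31.5 -1;-0.358 0.089 0.02 31.5 -1;-0.358 0.089 0.02 31.5 -1;-0.358 0.089 0.02 31.5 -1;-0.358 0.089 0.02 31.5 -1"

```text
time_s: 2.35
tool_pos: [0.6576, -0.0117, 0.1993]
tool_rot: [179.9, 0.2, 78.2]
force: [-0.0, -1.2, -0.8]
grip_width: 0.0003
```

```bash
python3 - <<'E'
from h import *
a=mach(0,-30);b=mach(0,-170)
plan([(*a,132,78.5),(*b,132,78.5),(*b,220,78.5)])
print(get_obs()['tool_rot'])
E
```

```text
t 2.4 at [657.6 -11.7 199.3] 78.2 w 0.3
(np.float64(656.5189619674841), np.float64(-6.297741138624886), 132, 78.5) -> [ 0.005  -0.0022  0.0673] -0.3
(np.float64(628.6074511490765), np.float64(-143.48719978554104), 132, 78.5) -> [-0.14  0.    0.  ] -0.0
(np.float64(628.6074511490765), np.float64(-143.48719978554104), 220, 78.5) -> [ 0.     0.    -0.088] -0.0
[179.91346152   0.19997607  78.19117552]
```

>>> drive_tool --moves "0.005 -0.002 0.04 0 -1;0.005 -0.002 0.067 0 -1;0.005 -0.002 0.067 0 -1;-0.015 -0.002 0.067 0 -1;-0.035 -0.002 0.067 0 -1;-0.055 -0.002 0.067 0 -1;-0.075 -0.002 0.067 0 -1;-0.095 -0.002 0.067 0 -1"

```text
time_s: 3.15
tool_pos: [0.6363, -0.0981, 0.1347]
tool_rot: [179.8, -0.1, 78.6]
force: [-0.4, 0.4, -0.3]
grip_width: 0.0007
```

>>> drive_tool --moves "-0.015 0 0 0 -1;-0.03 0 0 0 -1;-0.045 0 0 0 -1;-0.045 0 0 0 -1;-0.045 0 -0.04 0 -1;-0.045 0 -0.08 0 -1;-0.045 0 -0.1 0 -1;-0.045 0 -0.1 0 1"

```text
time_s: 3.95
tool_pos: [0.6286, -0.1419, 0.2366]
tool_rot: [179.6, -0.1, 78.6]
force: [-0.2, -0.5, -0.6]
grip_width: 0.0035
```

```bash
python3 - <<'E'
from h import *
print(get_obs()['force'])
p,d=read_camera('side');cv2.imwrite('pics/s2.png',p[:,:,::-1][200:400,230:470].repeat(2,0).repeat(2,1))
p,d=read_camera('top');W=cloud('top',d);h=cv2.cvtColor(p,cv2.COLOR_RGB2HSV)
m=(h[...,0]>13)&(h[...,0]<24)&(h[...,1]>60)&(h[...,2]>150);k=np.zeros_like(m);k[242:312,345:413]=1
print('mat',*rect(W,m&k))
c=(662.8,24.3)
plan([(*c,180,168.5),(*c,89,168.5)])
E
```

```text
[-0.19707415 -0.45436711 -0.63646748]
mat [451.7 -41. ] -84.0 272.1 151.8 2.8 1984
t 4.0 at [ 626.5 -141.4  232.3] 78.6 w 10.0
(662.8, 24.3, 180, 168.5) -> [0.1696 0.0028 0.0523] -89.9
(662.8, 24.3, 89, 168.5) -> [0.    0.    0.091] -0.0
```

View pics/s2.png

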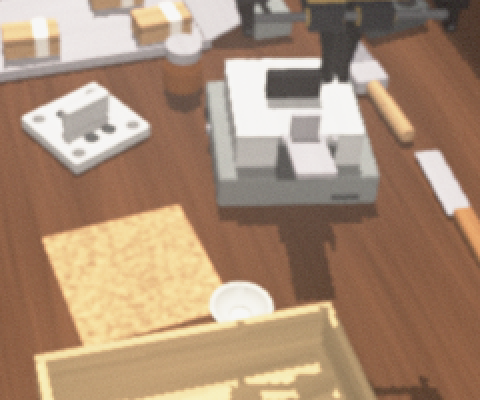

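The side view shows the lever thrown outwards, so the latch is open. The cover is still on its base. Next I fetch the cover.

>>> drive_tool --moves "0.17 0.003 0.052 -90 1;0.17 0.003 0.052 -90 1;0.17 0.003 0.052 -90 1;0.17 0.003 0.052 -90 1;0.17 0.003 0.052 -90 1;0.17 0.003 0.052 -90 1;0.17 0.003 0.052 -90 1;0.17 0.003 0.052 -90 1"

```text
time_s: 4.85
tool_pos: [0.6617, 0.0244, 0.178]
tool_rot: [-179.9, -0.2, 147.7]
force: [0.3, -0.7, 0.1]
grip_width: 0.0727
```

```bash
python3 - <<'E'
from h import *
p,d=read_camera('top');cv2.imwrite('pics/t3.png',cv2.resize(p[225:315,335:435,::-1],(800,720))[:600])
for uv in [(351,248),(403,243),(408,296),(356,300),(380,270)]: print(ray('top',uv,.003))
W=cloud('top',d);z=W[...,2];print(np.round(z[262:268,380:384],4).ravel()[:4])
k=np.zeros(z.shape,bool);k[240:310,345:398]=1
h=cv2.cvtColor(p,cv2.COLOR_RGB2HSV);m=(h[...,0]>13)&(h[...,0]<24)&(h[...,1]>60)&(h[...,2]>200)
for r in (255,265,275,285,292): u=np.where(m[r,340:415])[0]+340;print(r,u.min(),u.max())
c=(662.8,24.3)
plan([(*c,180,168.5),(*c,89,168.5)])
E
```

```text
[ 0.52951551 -0.03186177  0.003     ]
[ 0.5416673  -0.18608955  0.003     ]
[ 0.38598032 -0.19498386  0.003     ]
[ 0.37745335 -0.04250923  0.003     ]
[ 0.46331311 -0.11537757  0.003     ]
[ 0.0009 -0.0015  0.0023  0.002 ]
255 375 402
265 376 402
275 377 404
285 377 406
292 378 406
t 4.9 at [661.8  24.2 178.1] 148.0 w 76.7
(662.8, 24.3, 180, 168.5) -> [-0.0008  0.0006 -0.0019] -20.5
(662.8, 24.3, 89, 168.5) -> [0.    0.    0.091] -0.0
```

View pics/t3.png

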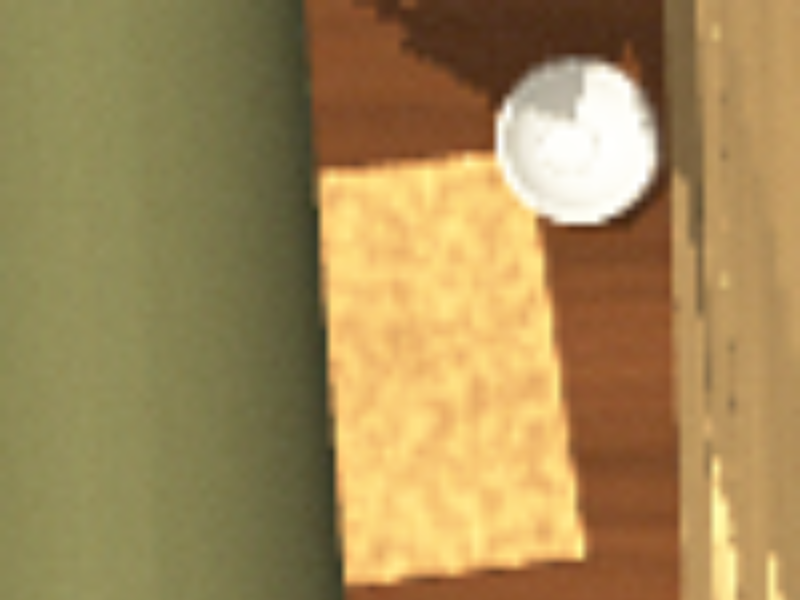

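The mat's right edge and bottom-right corner are visible at about (408,295). The dish at (407,242) overlaps the mat's top-right corner, so I will set the cover about 20 mm off centre, away from the dish.

>>> drive_tool --moves "0 0 0 -9 1;0 0 0 -18 1;0 0 0 -20.5 1;0 0 0 -20.5 1;0 0 0.03 -20.5 1;0 0 0.06 -20.5 1;0 0 0.08 -20.5 1;0 0 0.08 -20.5 1"

```text
time_s: 5.7
tool_pos: [0.6597, 0.024, 0.0958]
tool_rot: [-179.9, -0.5, 167.6]
force: [-0.1, -0.4, 0.0]
grip_width: 0.0872
```

```bash
python3 - <<'E'
from h import *
c=(662.8,24.3);m=(443,-99)
plan([(*c,90,168.5),(*c,190,168.5),(550,-40,190,176),(*m,190,183.3),(*m,57,183.3)])
print(get_obs()['tool_rot'])
E
```

```text
t 5.7 at [659.7  24.   95.8] 167.6 w 87.2
(662.8, 24.3, 90, 168.5) -> [-0.0029  0.001   0.0058] -0.9
(662.8, 24.3, 190, 168.5) -> [ 0.   0.  -0.1] -0.0
(550, -40, 190, 176) -> [ 0.0977 -0.0855  0.    ] -7.5
(443, -99, 190, 183.3) -> [ 0.1026 -0.0663  0.    ] -7.3
(443, -99, 57, 183.3) -> [0.    0.    0.133] -0.0
[-179.86387522   -0.46270622  167.64644461]
```

>>> drive_tool --moves "-0.003 0.001 0.005 -0.9 1;-0.003 0.001 0.005 -0.9 1;-0.003 0.001 0.005 -0.9 -1;-0.003 0.001 0.005 -0.9 -1;-0.003 0.001 0.005 -0.9 -1;-0.003 0.001 0.005 -0.9 -1;-0.003 0.001 0.005 -0.9 -1;-0.003 0.001 0.005 -0.9 -1" --grip_force 45

```text
time_s: 6.5
tool_pos: [0.6662, 0.024, 0.0957]
tool_rot: [180.0, 0.0, 168.7]
force: [0.5, -1.0, 0.0]
grip_width: 0.0467
```

>>> drive_tool --moves "0 0 -0.01 0 -1;0 0 -0.02 0 -1;0 0 -0.03 0 -1;0 0 -0.045 0 -1;0 0 -0.06 0 -1;0 0 -0.08 0 -1;0 0 -0.1 0 -1;0 0 -0.1 0 -1"

```text
time_s: 7.3
tool_pos: [0.6684, 0.024, 0.2005]
tool_rot: [179.9, 0.4, 168.7]
force: [1.4, 0.2, 0.6]
grip_width: 0.0003
```

```bash
python3 - <<'E'
from h import *
m=(443,-99);print(get_obs()['force'])
plan([(550,-40,190,176),(*m,190,183.3),(*m,57,183.3)])
E
```

```text
[1.43398903 0.21872082 0.60717407]
t 7.3 at [668.4  24.  200.5] 168.7 w 0.3
(550, -40, 190, 176) -> [ 0.1036 -0.086   0.0105] -7.3
(443, -99, 190, 183.3) -> [ 0.1026 -0.0663  0.    ] -7.3
(443, -99, 57, 183.3) -> [0.    0.    0.133] -0.0
```

The fingers closed more slowly than I allowed for and missed the bar. I reopen them and check the cover.

>>> drive_tool --moves "0.005 0 -0.02 0 1;0.005 0 -0.02 0 1;0.005 0 -0.02 0 1;0.005 0 -0.02 0 1;0.005 0 -0.02 0 1;0.005 0 -0.02 0 1;0.005 0 -0.02 0 1;0.005 0 -0.02 0 1"

```text
time_s: 8.1
tool_pos: [0.6613, 0.025, 0.2154]
tool_rot: [-180.0, -0.0, 168.7]
force: [0.3, -0.4, -1.2]
grip_width: 0.0563
```

```bash
python3 - <<'E'
from h import *
for i in range(3): print(get_obs()['tool_pos'],get_obs()['time_s']); p,d=read_camera('side')
cv2.imwrite('pics/s4.png',p[:,:,::-1][200:350,280:480].repeat(3,0).repeat(3,1))
W=cloud('side',d);z=W[...,2];k=np.zeros(z.shape,bool);k[220:310,330:425]=1
print('side cover top',*rect(W,k&(z>.072)&(z<.095)&(W[...,1]>-.06)))
print('bar',*rect(W,k&(z>.108)&(z<.125)))
c=(662.8,24.3)
plan([(*c,90,168.5)])
E
```

```text
[0.66127557 0.02500295 0.21535623] 8.1
[0.66129173 0.02497244 0.2154118 ] 8.15
[0.66132061 0.02501515 0.21551592] 8.2
side cover top [661.   13.6] 78.7 158.0 132.8 81.6 2030
bar [663.1  24.7] -10.6 59.5 22.4 112.7 173
t 8.2 at [661.3  25.  215.6] 168.7 w 68.6
(662.8, 24.3, 90, 168.5) -> [-0.0016 -0.0004  0.1256] 0.2
```

View pics/s4.png

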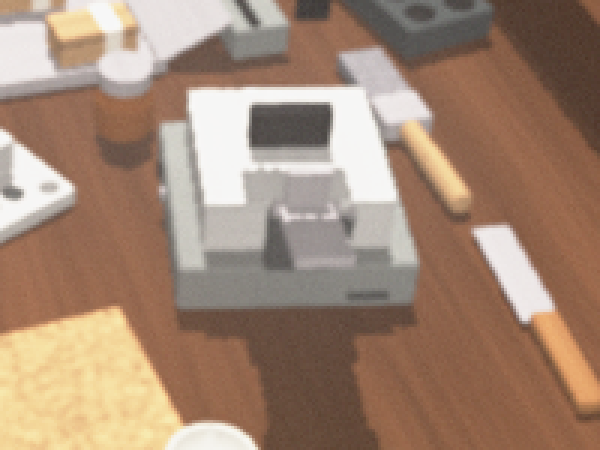

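The cover is still in place and the latch is open. I try again with a full closing time.

>>> drive_tool --moves "-0.002 0 0.04 0 1;-0.002 0 0.08 0 1;-0.002 0 0.1 0 1;-0.002 0 0.115 0 1;-0.002 0 0.126 0 1;-0.002 0 0.126 0 1;-0.002 0 0.126 0 1;-0.002 0 0.126 0 1"

```text
time_s: 9.05
tool_pos: [0.6644, 0.0247, 0.0912]
tool_rot: [179.9, 0.2, 168.7]
force: [-0.2, -1.0, -0.1]
grip_width: 0.087
```

>>> drive_tool --moves "0 0 0 0 -1;0 0 0 0 -1;0 0 0 0 -1;0 0 0 0 -1;0 0 0 0 -1;0 0 0 0 -1;0 0 0 0 -1;0 0 0 0 -1"

```text
time_s: 9.85
tool_pos: [0.6633, 0.0246, 0.0895]
tool_rot: [180.0, 0.0, 168.7]
force: [-0.0, -0.0, -0.4]
grip_width: 0.0314
```

>>> drive_tool --moves "0 0 0 0 -1;0 0 0 0 -1;0 0 0 0 -1;0 0 0 0 -1;0 0 0 0 -1;0 0 0 0 -1;0 0 0 0 -1;0 0 0 0 -1"

```text
time_s: 10.65
tool_pos: [0.6633, 0.0247, 0.0896]
tool_rot: [180.0, 0.0, 168.7]
force: [0.1, -0.3, 0.0]
grip_width: 0.0157
```

>>> drive_tool --moves "0 0 -0.01 0 -1;0 0 -0.02 0 -1;0 0 -0.035 0 -1;0 0 -0.05 0 -1;0 0 -0.07 0 -1;0 0 -0.085 0 -1;0 0 -0.1 0 -1;0 0 -0.1 0 -1"

```text
time_s: 11.45
tool_pos: [0.6649, 0.0246, 0.193]
tool_rot: [179.9, 0.3, 168.7]
force: [0.7, 0.4, -2.2]
grip_width: 0.0158
```

```bash
python3 - <<'E'
from h import *
m=(443,-99);print(get_obs()['force'])
plan([(550,-40,190,176),(*m,190,183.3),(*m,57,183.3)])
E
```

```text
[ 0.69329083  0.41487838 -2.21813767]
t 11.4 at [664.9  24.6 193. ] 168.7 w 15.8
(550, -40, 190, 176) -> [ 0.1    -0.0859  0.003 ] -7.3
(443, -99, 190, 183.3) -> [ 0.1026 -0.0663  0.    ] -7.3
(443, -99, 57, 183.3) -> [0.    0.    0.133] -0.0
```

>>> drive_tool --moves "0.02 -0.018 0.003 -2 -1;0.045 -0.04 0.003 -4 -1;0.07 -0.06 0.003 -6 -1;0.09 -0.078 0.003 -7 -1;0.1 -0.086 0.003 -7.3 -1;0.1 -0.086 0.003 -7.3 -1;0.1 -0.086 0.003 -7.3 -1;0.1 -0.086 0.003 -7.3 -1"

```text
time_s: 12.25
tool_pos: [0.5494, -0.0389, 0.1865]
tool_rot: [180.0, 0.0, 176.1]
force: [-0.6, -0.3, -2.5]
grip_width: 0.0157
```

>>> drive_tool --moves "0.02 -0.013 0 -2 -1;0.045 -0.03 0 -4 -1;0.07 -0.047 0 -6 -1;0.095 -0.06 0 -7 -1;0.103 -0.066 0 -7.3 -1;0.103 -0.066 0 -7.3 -1;0.103 -0.066 0 -7.3 -1;0.103 -0.066 0 -7.3 -1"

```text
time_s: 13.05
tool_pos: [0.4423, -0.0978, 0.1867]
tool_rot: [-180.0, 0.0, -176.6]
force: [0.2, 0.4, -3.7]
grip_width: 0.0155
```

```bash
python3 - <<'E'
from h import *
m=(443,-99);print(get_obs()['force'],get_obs()['tool_rot'])
plan([(*m,57,183.3)])
p,d=read_camera('top');W=cloud('top',d);z=W[...,2]
cv2.imwrite('pics/t5.png',p[155:325,270:440,::-1].repeat(3,0).repeat(3,1))
k=np.zeros(z.shape,bool);k[160:245,290:380]=1
k=k&(z>.039)&(z<.07)
for lo,hi in((.036,.043),(.043,.05),(.066,.08)):
    try: print(lo,*rect(W,k&(z>lo)&(z<hi)))
    except Exception as e: print(e)
q=np.zeros(z.shape,bool);q[160:245,290:380]=1;q&=(z>.06)&(z<.08)
n,l,s,c=cv2.connectedComponentsWithStats(q.astype(np.uint8))
for i in range(1,n):
    if s[i,4]>3: print('stud',np.median(W[l==i],0),W[l==i].mean(0)[:2],s[i,4],c[i])
print('dish',end=' ');k=np.zeros(z.shape,bool);k[225:258,390:422]=1;print(*rect(W,(z>.012)&(z<.03)&k))
E
```

```text
[ 0.19310194  0.42191536 -3.71389479] [-1.79989821e+02  3.84976042e-02 -1.76619351e+02]
t 13.1 at [442.3 -97.8 186.7] -176.6 w 15.5
(443, -99, 57, 183.3) -> [-0.0006 -0.0012  0.1297] 0.1
0.036 [662.3  24.8] 78.3 168.8 168.8 40.7 757
0.043 [665.8  24.3] 37.6 117.5 116.7 46.1 911
0.066 [678.2 -25. ] 42.6 4.0 1.7 69.4 3
stud [0.71465287 0.03758184 0.07094429] [0.71402953 0.03858275] 13 [326.61538462 181.46153846]
stud [ 0.67615702 -0.02710006  0.06993839] [ 0.67585073 -0.02756583] 16 [350.25   194.4375]
stud [0.64828903 0.07554403 0.07241638] [0.64826911 0.07631048] 14 [313.71428571 204.5       ]
stud [ 0.62214601 -0.05076096  0.07154974] [ 0.62225771 -0.05042467] 7 [358.85714286 213.        ]
stud [0.60987908 0.01163822 0.0717475 ] [0.61024228 0.01077233] 14 [337.28571429 217.5       ]
dish [ 553.  -196.3] 77.6 57.4 33.0 16.9 106
```

View pics/t5.png

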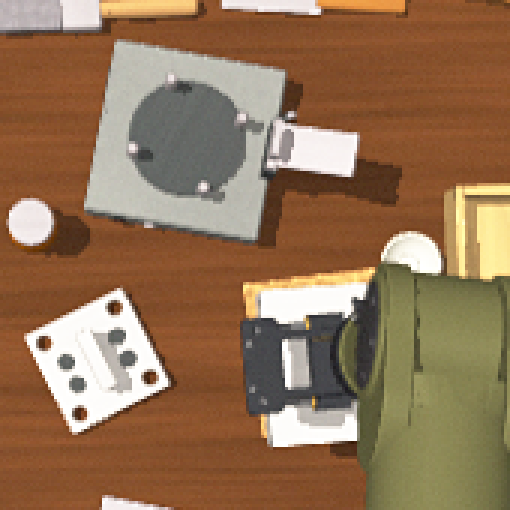

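The bare hub is visible with its four studs at top pixels (327,181), (350,194), (314,205) and (337,218). The cover hangs over the mat, clear of the dish at (407,242). Now I lower it.

>>> drive_tool --moves "0 -0.001 0.03 0 -1;0 -0.001 0.06 0 -1;0 -0.001 0.085 0 -1;0 -0.001 0.1 0 -1;0 -0.001 0.115 0 -1;0 -0.001 0.122 0 -1;0 -0.001 0.122 0 -1;0 -0.001 0.122 0 -1"

```text
time_s: 13.9
tool_pos: [0.4417, -0.0996, 0.065]
tool_rot: [-180.0, 0.0, -176.7]
force: [0.4, -0.4, -3.6]
grip_width: 0.0158
```

```bash
python3 - <<'E'
from h import *
print(get_obs()['force'],get_obs()['tool_rot']);plan([(443,-99,52.6,183.3)])
p,d=read_camera('side');cv2.imwrite('pics/s6.png',p[:,:,::-1][230:400,200:420].repeat(3,0).repeat(3,1))
E
```

```text
[ 0.35865706 -0.43995181 -3.64127676] [-1.79989038e+02  4.04585956e-02 -1.76685296e+02]
t 13.9 at [441.7 -99.6  65. ] -176.7 w 15.8
(443, -99, 52.6, 183.3) -> [-0.0013  0.0006  0.0124] 0.0
```

View pics/s6.png

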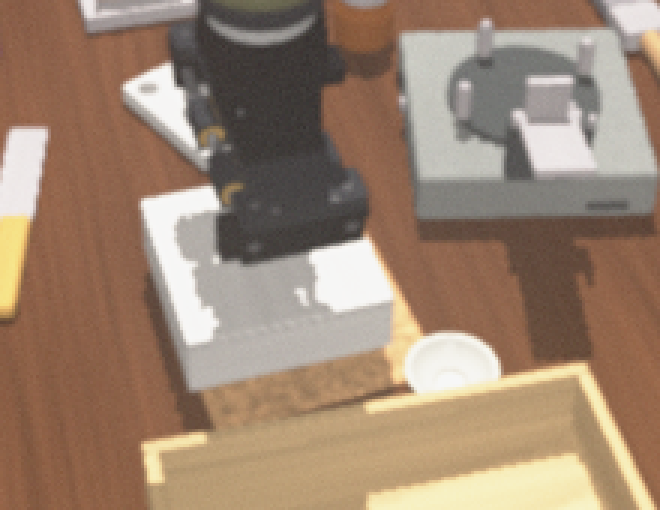

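The cover hovers about 12 mm above the mat with free space between it and the dish. I set it down and let go.

>>> drive_tool --moves "0 0 0.004 0 -1;0 0 0.008 0 -1;0 0 0.011 0 -1;0 0 0.0125 0 -1;0 0 0.0125 0 -1;0 0 0.0125 0 -1;0 0 0.0125 0 1;0 0 0.0125 0 1"

```text
time_s: 14.75
tool_pos: [0.4419, -0.0999, 0.0523]
tool_rot: [-180.0, 0.1, -176.7]
force: [0.2, -0.0, -0.3]
grip_width: 0.0252
```

>>> drive_tool --moves "0 0 0 0 1;0 0 0 0 1;0 0 0 0 1;0 0 0 0 1;0 0 0 0 1;0 0 0 0 1;0 0 -0.03 0 1;0 0 -0.06 0 1"

```text
time_s: 15.55
tool_pos: [0.44, -0.0997, 0.112]
tool_rot: [180.0, -0.1, -176.7]
force: [1.6, 0.1, 0.2]
grip_width: 0.0842
```

>>> drive_tool --moves "0 0 -0.05 0 1;0 0 -0.1 0 1;0 0 -0.1 0 1;0 0 -0.1 0 1;0 0 -0.1 0 1;0 0 -0.1 0 1;0 0 -0.1 0 1;0 0 -0.1 0 1"

```text
time_s: 16.35
tool_pos: [0.4406, -0.0997, 0.2112]
tool_rot: [180.0, -0.1, -176.7]
force: [0.2, -0.6, 0.5]
grip_width: 0.0865
```

```bash
python3 - <<'E'
from h import *
p,d=read_camera('top');W=cloud('top',d);z=W[...,2]
k=np.zeros(z.shape,bool);k[247:303,270:332]=1
print('plate',*rect(W,k&(z>.009)&(z<.02)));print('bar',*rect(W,k&(z>.03)&(z<.06)))
p,d=read_camera('side');W=cloud('side',d);z=W[...,2]
k=np.zeros(z.shape,bool);k[280:370,220:360]=1
q=k&(z>.035)&(z<.06);r=rect(W,q);print('cover',*r);print('tilt z 5..95%',np.percentile(z[q],[5,50,95]))
print('cover bar',*rect(W,k&(z>.07)&(z<.09)))
b=(452.5,113.2)
plan([(*b,140,115.7+90),(*b,140,25.7+0),(*b,20,25.7)])
E
```

```text
plate [452.8 113.3] 25.9 104.0 103.4 13.9 1024
bar [452.4 113. ] 25.7 59.3 15.2 45.4 118
cover [ 440.6 -101. ] -86.7 136.2 133.1 44.6 3211
tilt z 5..95% [0.03765638 0.04453216 0.04933227]
cover bar [ 440.1 -101.4] 5.8 59.6 21.7 75.7 241
t 16.4 at [440.8 -99.7 211.6] -176.7 w 86.8
(452.5, 113.2, 140, 205.7) -> [-0.0239  0.2119  0.0716] -22.4
(452.5, 113.2, 140, 25.7) -> [0. 0. 0.] 180.0
(452.5, 113.2, 20, 25.7) -> [0.   0.   0.12] -0.0
```

The cover sits at about (441,-101), 23 mm from the mat centre and level. The plate hasn't moved. Now I pick up the plate.

>>> drive_tool --moves "-0.024 0.212 0.072 -22.4 1;-0.024 0.212 0.072 -22.4 1;-0.024 0.212 0.072 -22.4 1;-0.024 0.212 0.072 -22.4 1;-0.024 0.212 0.072 -22.4 1;-0.024 0.212 0.072 -22.4 1;-0.024 0.212 0.072 -22.4 1;-0.024 0.212 0.072 -22.4 1"

```text
time_s: 17.25
tool_pos: [0.4533, 0.1119, 0.1404]
tool_rot: [-180.0, 0.0, -154.4]
force: [0.7, -0.9, -0.4]
grip_width: 0.087
```

```bash
python3 - <<'E'
from h import *
print(get_obs()['tool_rot']);plan([(452.5,113.2,20,205.7)])
E
```

```text
[-1.79969596e+02  2.34689508e-02 -1.54423520e+02]
t 17.2 at [453.3 111.9 140.4] -154.4 w 87.0
(452.5, 113.2, 20, 205.7) -> [1.000e-04 1.500e-03 1.204e-01] -0.1
```

>>> drive_tool --moves "0 0.0015 0.04 0 1;0 0.0015 0.08 0 1;0 0.0015 0.1 0 1;0 0.0015 0.115 0 1;0 0.0015 0.1204 0 1;0 0.0015 0.1204 0 1;0 0.0015 0.1204 0 1;0 0.0015 0.1204 0 -1" --grip_force 55

```text
time_s: 18.05
tool_pos: [0.4532, 0.1147, 0.0208]
tool_rot: [-180.0, 0.1, -154.3]
force: [1.1, -0.3, 1.0]
grip_width: 0.0837
```

>>> drive_tool --moves "0 0 0 0 -1;0 0 0 0 -1;0 0 0 0 -1;0 0 0 0 -1;0 0 0 0 -1;0 0 0 0 -1;0 0 0 0 -1;0 0 0 0 -1"

```text
time_s: 18.85
tool_pos: [0.4522, 0.1147, 0.0197]
tool_rot: [180.0, 0.0, -154.3]
force: [-0.1, -0.8, -0.9]
grip_width: 0.0233
```

>>> drive_tool --moves "0 0 0 0 -1;0 0 0 0 -1;0 0 0 0 -1;0 0 0 0 -1;0 0 0 0 -1;0 0 0 0 -1;0 0 0 0 -1;0 0 0 0 -1"

```text
time_s: 19.65
tool_pos: [0.4522, 0.1145, 0.0196]
tool_rot: [-180.0, 0.0, -154.3]
force: [1.6, -1.0, -0.6]
grip_width: 0.016
```

>>> drive_tool --moves "0 0 -0.01 0 -1;0 0 -0.02 0 -1;0 0 -0.04 0 -1;0 0 -0.06 0 -1;0 0 -0.08 0 -1;0 0 -0.11 0 -1;0 0 -0.13 0 -1;0 0 -0.13 0 -1"

```text
time_s: 20.45
tool_pos: [0.4542, 0.1155, 0.1532]
tool_rot: [-180.0, 0.4, -154.3]
force: [0.5, 0.4, -4.0]
grip_width: 0.0152
```

```bash
python3 - <<'E'
from h import *
print(get_obs()['force'],get_obs()['tool_rot']);plan([(560,70,150,177),(662.1,24.5,150,149.8)])
E
```

```text
[ 0.52790496  0.37828711 -3.95691755] [-179.96997043    0.39243769 -154.30292895]
t 20.4 at [454.2 115.5 153.2] -154.3 w 15.2
(560, 70, 150, 177) -> [-0.0756 -0.0869  0.0032] 28.7
(662.1, 24.5, 150, 149.8) -> [-0.1043 -0.0401  0.    ] 27.2
```

>>> drive_tool --moves "-0.015 -0.017 0.003 7 -1;-0.035 -0.04 0.003 14 -1;-0.055 -0.063 0.003 21 -1;-0.07 -0.08 0.003 27 -1;-0.076 -0.087 0.003 28.7 -1;-0.076 -0.087 0.003 28.7 -1;-0.076 -0.087 0.003 28.7 -1;-0.076 -0.087 0.003 28.7 -1"

```text
time_s: 21.25
tool_pos: [0.5571, 0.0702, 0.1463]
tool_rot: [180.0, -0.1, 177.1]
force: [-0.0, 0.5, -5.2]
grip_width: 0.0157
```

>>> drive_tool --moves "-0.02 -0.008 0 7 -1;-0.045 -0.018 0 14 -1;-0.07 -0.027 0 21 -1;-0.095 -0.037 0 26 -1;-0.104 -0.04 0 27.2 -1;-0.104 -0.04 0 27.2 -1;-0.104 -0.04 0 27.2 -1;-0.104 -0.04 0 27.2 -1"

```text
time_s: 22.05
tool_pos: [0.6589, 0.0252, 0.1467]
tool_rot: [180.0, -0.1, 149.9]
force: [-0.0, 0.1, -3.8]
grip_width: 0.0157
```

```bash
python3 - <<'E'
from h import *
print(get_obs()['force'],get_obs()['tool_rot']);plan([(662.1,24.5,95,149.8)])
p,d=read_camera('side');cv2.imwrite('pics/s7.png',p[:,:,::-1][180:320,280:480].repeat(3,0).repeat(3,1))
W=cloud('side',d);z=W[...,2];k=np.zeros(z.shape,bool);k[180:320,300:440]=1
print('plate',*rect(W,k&(z>.132)&(z<.150)))
p,d=read_camera('top');W=cloud('top',d);z=W[...,2];k=np.zeros(z.shape,bool);k[150:250,280:390]=1
print('plate',*rect(W,k&(z>.132)&(z<.150)))
cv2.imwrite('pics/t7.png',p[150:250,280:400,::-1].repeat(5,0).repeat(5,1))
E
```

```text
[-0.02857601  0.13690421 -3.80300129] [ 1.79972999e+02 -8.23306803e-02  1.49929667e+02]
t 22.1 at [658.9  25.2 146.7] 149.9 w 15.7
(662.1, 24.5, 95, 149.8) -> [-0.0031  0.001   0.0517] 0.1
plate [657.5  22.1] 60.2 108.9 104.4 139.3 1132
plate [642.   66.1] 56.9 51.5 34.2 140.6 158
```

View pics/s7.png

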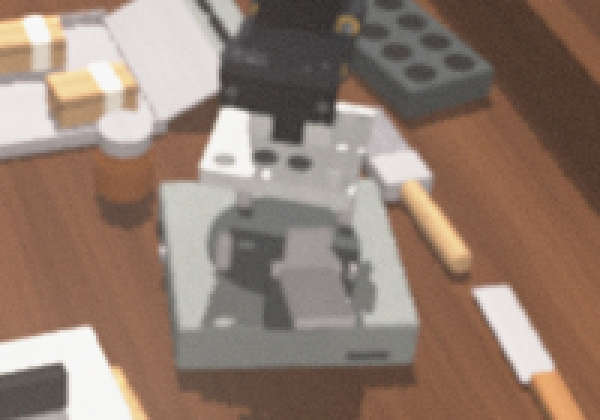

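The plate hangs level over the hub, turned to match. I lower it to just above the stud tips.

>>> drive_tool --moves "-0.003 0.0005 0.01 0 -1;-0.003 0.0005 0.02 0 -1;-0.003 0.0005 0.03 0 -1;-0.003 0.0005 0.04 0 -1;-0.003 0.0005 0.046 0 -1;-0.003 0.0005 0.046 0 -1;-0.003 0.0005 0.046 0 -1;-0.003 0.0005 0.046 0 -1"

```text
time_s: 22.95
tool_pos: [0.6635, 0.0227, 0.1013]
tool_rot: [180.0, 0.1, 149.8]
force: [-0.2, -0.1, -3.9]
grip_width: 0.0159
```

```bash
python3 - <<'E'
from h import *
print(get_obs()['force'],get_obs()['tool_rot']);plan([(662.1,24.8,65,149.8)])
p,d=read_camera('top')
cv2.imwrite('pics/t8.png',cv2.resize(p[170:240,295:375,::-1],(800,700),interpolation=cv2.INTER_CUBIC)[:600])
E
```

```text
[-0.15949473 -0.14397801 -3.88271419] [1.79958768e+02 5.81844109e-02 1.49789964e+02]
t 22.9 at [663.5  22.7 101.3] 149.8 w 15.9
(662.1, 24.8, 65, 149.8) -> [0.0023 0.0011 0.0363] -0.0
```

View pics/t8.png

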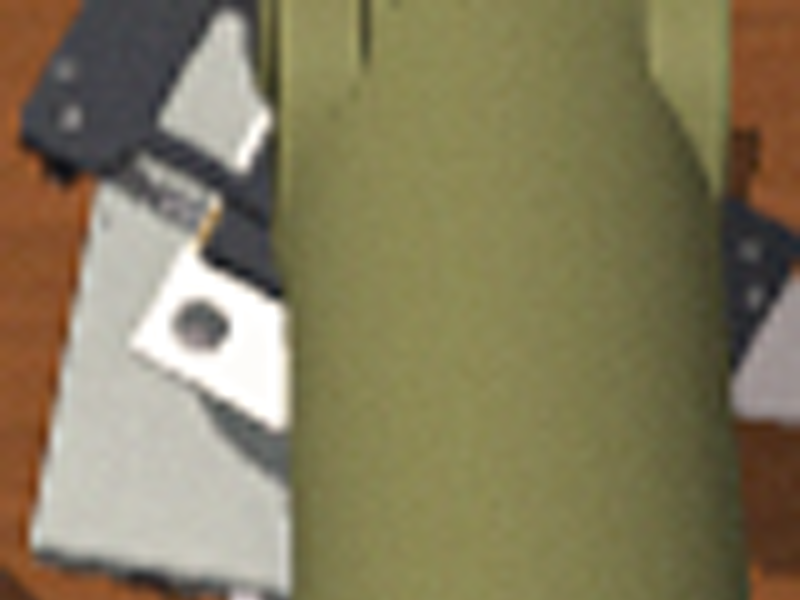

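```bash
python3 - <<'E'
from h import *
h=ray('top',(314.55,202.05),.0957)[:2]*1000;t=np.radians(149.8-180)
R=np.array([[np.cos(t),-np.sin(t)],[np.sin(t),np.cos(t)]])
print('hole',h)
for s in [(38,38),(-38,38)]: print('centre cam',h-R@np.array(s))
print('stud centroid px -> z74',ray('top',(313.7,204.5),.0735)*1000)
E
```

```text
hole [650.84175015  74.15755441]
centre cam [598.8845497  60.4298699]
centre cam [664.56943465  22.20035396]
stud centroid px -> z74 [648.02998674  76.36639583  73.5       ]
```

The visible hole at top pixel (314.6,202) puts the plate about 3 mm off, which agrees with the TCP. I correct that and go down.

>>> drive_tool --moves "0.0027 0.0009 0 0 -1;0.0027 0.0009 0 0 -1;0.0027 0.0009 0 0 -1;0.0027 0.0009 0.003 0 -1;0.0027 0.0009 0.006 0 -1;0.0027 0.0009 0.009 0 -1;0.0027 0.0009 0.012 0 -1;0.0027 0.0009 0.012 0 -1"

```text
time_s: 23.8
tool_pos: [0.661, 0.0248, 0.088]
tool_rot: [-180.0, -0.0, 149.8]
force: [1.0, -0.3, -4.3]
grip_width: 0.0156
```

```bash
python3 - <<'E'
from h import *
print(get_obs()['force'],get_obs()['wrist_torque'],get_obs()['tool_rot']);plan([(662.1,24.8,65,149.8)])
E
```

```text
[ 1.02539652 -0.26406443 -4.32670494] [-0.01452571 -0.15878692  0.02315624] [-1.79985722e+02 -1.27679067e-02  1.49796807e+02]
t 23.8 at [661.   24.8  88. ] 149.8 w 15.6
(662.1, 24.8, 65, 149.8) -> [-0.0009  0.0005  0.023 ] -0.0
```

>>> drive_tool --moves "-0.0005 0.0003 0.004 0 -1;-0.0005 0.0003 0.008 0 -1;-0.0005 0.0003 0.012 0 -1;-0.0005 0.0003 0.016 0 -1;-0.0005 0.0003 0.019 0 -1;-0.0005 0.0003 0.021 0 -1;-0.0005 0.0003 0.022 0 -1;-0.0005 0.0003 0.022 0 -1"

```text
time_s: 24.6
tool_pos: [0.6617, 0.0248, 0.0666]
tool_rot: [-180.0, -0.0, 149.8]
force: [0.2, -0.2, -4.4]
grip_width: 0.0154
```

```bash
python3 - <<'E'
from h import *
print(get_obs()['force'],get_obs()['wrist_torque'],get_obs()['tool_rot']);plan([(662.1,24.8,65,149.8)])
E
```

```text
[ 0.24823152 -0.18057168 -4.36408363] [-0.04731498  0.03555657  0.01887635] [-1.79999507e+02 -2.67446577e-03  1.49793261e+02]
t 24.6 at [661.7  24.8  66.6] 149.8 w 15.4
(662.1, 24.8, 65, 149.8) -> [-0.0004  0.0002  0.0016] -0.0
```

Now I go down the last 1.5 mm, release and rise.

>>> drive_tool --moves "0 0 0.001 0 -1;0 0 0.0015 0 -1;0 0 0.0015 0 -1;0 0 0.0015 0 1;0 0 0.0015 0 1;0 0 0.0015 0 1;0 0 0.0015 0 1;0 0 0.0015 0 1"

```text
time_s: 25.4
tool_pos: [0.6619, 0.0249, 0.0654]
tool_rot: [180.0, 0.0, 149.8]
force: [-0.8, 0.1, -0.1]
grip_width: 0.0477
```

>>> drive_tool --moves "0 0 0 0 1;0 0 0 0 1;0 0 0 0 1;0 0 0 0 1;0 0 0 0 1;0 0 0 0 1;0 0 -0.03 0 1;0 0 -0.06 0 1"

```text
time_s: 26.2
tool_pos: [0.6607, 0.0248, 0.1247]
tool_rot: [-179.9, -0.1, 149.8]
force: [0.5, -1.2, 0.5]
grip_width: 0.087
```

>>> drive_tool --moves "0 0 -0.03 0 1;0 0 -0.08 0 1;0 0 -0.1 0 1;0 0 -0.1 0 1;0 0 -0.1 0 1;0 0 -0.1 0 1;0 0 -0.1 0 1;0 0 -0.1 0 1"

```text
time_s: 27.0
tool_pos: [0.6611, 0.0248, 0.2237]
tool_rot: [-179.9, -0.1, 149.8]
force: [0.1, -0.4, -0.4]
grip_width: 0.087
```

```bash
python3 - <<'E'
from h import *
p,d=read_camera('side');W=cloud('side',d);z=W[...,2];k=np.zeros(z.shape,bool);k[210:320,300:440]=1
print('plate',*rect(W,k&(z>.055)&(z<.066)));q=k&(z>.052)&(z<.068);print(np.percentile(z[q],[5,50,95]))
print('bar',*rect(W,k&(z>.085)&(z<.1)))
cv2.imwrite('pics/s9.png',p[:,:,::-1][150:320,200:440].repeat(3,0).repeat(3,1))
p,d=read_camera('top');W=cloud('top',d);z=W[...,2]
for n,b in [('a',(225,210,262,248)),('b',(198,228,230,262)),('c',(228,265,262,305))]:
    k=np.zeros(z.shape,bool);k[b[1]:b[3],b[0]:b[2]]=1;print(n,*rect(W,k&(z>.025)&(z<.045)))
plan([(583.2,279.4,120,95.7)])
E
```

```text
plate [641.2  35.1] 59.9 108.9 56.7 58.6 496
[0.0539426 0.058458  0.0638916]
bar [643.6 -73. ] -7.8 45.3 40.9 95.7 227
a [582.8 279.3] 5.8 70.2 40.7 33.4 345
b [542.6 366.2] -0.1 69.7 40.0 33.4 364
c [415.8 281.7] -3.2 69.2 40.8 33.6 359
t 27.1 at [661.4  24.8 224.3] 149.8 w 87.0
(583.2, 279.4, 120, 95.7) -> [0.1957 0.1807 0.1043] 54.1
```

View pics/s9.png

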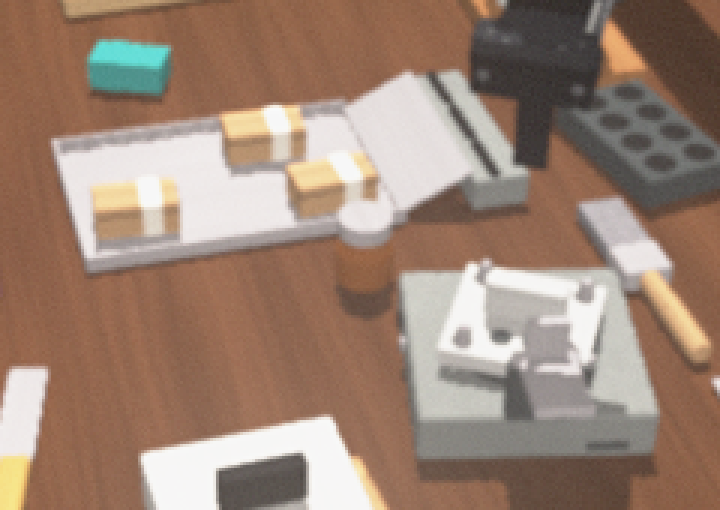

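The plate sits on all four studs with the stud tips showing through. Three boxes remain in the tray and the jar is untouched. Next comes box a, with a partial jaw opening so the fingers stay above the tray lips.

>>> drive_tool --moves "0.04 0.036 0.02 -9 0.3;0.08 0.072 0.04 -18 0.3;0.12 0.11 0.06 -27 0.3;0.16 0.145 0.08 -35 0.3;0.1957 0.181 0.104 -36 0.3;0.1957 0.181 0.104 -36 0.3;0.1957 0.181 0.104 -36 0.3;0.1957 0.181 0.104 -36 0.3" --grip_force 30

```text
time_s: 27.9
tool_pos: [0.5829, 0.2805, 0.1204]
tool_rot: [-180.0, -0.1, -174.1]
force: [-0.0, 0.3, 0.2]
grip_width: 0.0565
```

```bash
python3 - <<'E'
from h import *
plan([(583.2,279.4,19,185.7)])
E
```

```text
t 27.9 at [582.9 280.5 120.4] -174.1 w 56.5
(583.2, 279.4, 19, 185.7) -> [-0.0002 -0.0011  0.1014] 0.2
```

>>> drive_tool --moves "0 -0.001 0.04 0 0.3;0 -0.001 0.07 0 0.3;0 -0.001 0.09 0 0.3;0 -0.001 0.1015 0 0.3;0 -0.001 0.1015 0 0.3;0 -0.001 0.1015 0 0.3;0 -0.001 0.1015 0 -1;0 -0.001 0.1015 0 -1"

```text
time_s: 28.7
tool_pos: [0.5848, 0.2791, 0.0213]
tool_rot: [179.9, 0.1, -174.2]
force: [0.2, 0.8, -0.5]
grip_width: 0.0476
```

>>> drive_tool --moves "0 0 0 0 -1;0 0 0 0 -1;0 0 0 0 -1;0 0 0 0 -1;0 0 0 0 -1;0 0 0 0 -1;0 0 0 0 -1;0 0 0 0 -1"

```text
time_s: 29.5
tool_pos: [0.5844, 0.2794, 0.0208]
tool_rot: [179.9, 0.1, -174.2]
force: [0.1, -0.2, 5.1]
grip_width: 0.0395
```

>>> drive_tool --moves "0 0 -0.01 0 -1;0 0 -0.03 0 -1;0 0 -0.06 0 -1;0 0 -0.09 0 -1;0 0 -0.12 0 -1;0 0 -0.13 0 -1;0 0 -0.13 0 -1;0 0 -0.13 0 -1"

```text
time_s: 30.3
tool_pos: [0.5828, 0.2782, 0.1479]
tool_rot: [-179.9, -0.1, -174.2]
force: [-0.1, -0.7, -1.7]
grip_width: 0.0397
```

```bash
python3 - <<'E'
from h import *
print(get_obs()['force'])
plan([(565,-20,150,138),(551,-326,150,89),(551,-326,23,89)])
E
```

```text
[-0.11845484 -0.66943855 -1.69660955]
t 30.3 at [582.8 278.2 147.9] -174.2 w 39.7
(565, -20, 150, 138) -> [ 0.0478 -0.2949 -0.0021] 47.8
(551, -326, 150, 89) -> [-0.1943 -0.2368  0.    ] 49
(551, -326, 23, 89) -> [0.    0.    0.127] 0
```

>>> drive_tool --moves "0.006 -0.037 -0.002 6 -1;0.012 -0.08 -0.002 12 -1;0.019 -0.12 -0.002 19 -1;0.026 -0.16 -0.002 26 -1;0.033 -0.2 -0.002 33 -1;0.04 -0.25 -0.002 40 -1;0.048 -0.295 -0.002 47.8 -1;0.048 -0.295 -0.002 47.8 -1"

```text
time_s: 31.1
tool_pos: [0.5634, -0.0295, 0.1497]
tool_rot: [-179.6, 0.0, 137.2]
force: [-0.2, -1.4, -1.5]
grip_width: 0.0395
```

>>> drive_tool --moves "-0.024 -0.03 0 6 -1;-0.05 -0.06 0 13 -1;-0.077 -0.095 0 20 -1;-0.105 -0.13 0 28 -1;-0.133 -0.163 0 35 -1;-0.16 -0.195 0 42 -1;-0.194 -0.237 0 49 -1;-0.194 -0.237 0 49 -1"

```text
time_s: 31.9
tool_pos: [0.5468, -0.3339, 0.1497]
tool_rot: [-179.7, 0.3, 88.3]
force: [-0.3, -0.7, -1.3]
grip_width: 0.0397
```

```bash
python3 - <<'E'
from h import *
print(get_obs()['force'])
plan([(551,-326,25,89)])
E
```

```text
[-0.2744831  -0.74745839 -1.25492303]
t 31.9 at [ 546.8 -333.9  149.7] 88.3 w 39.7
(551, -326, 25, 89) -> [0.008  0.004  0.1247] -0.7
```

>>> drive_tool --moves "0.002 0.001 0 0 -1;0.002 0.001 0.04 0 -1;0.002 0.001 0.08 0 -1;0.002 0.001 0.11 0 -1;0.002 0.001 0.123 0 -1;0.002 0.001 0.126 0 -1;0.002 0.001 0.126 0 -1;0.002 0.001 0.126 0 0.3"

```text
time_s: 32.7
tool_pos: [0.5537, -0.3239, 0.0275]
tool_rot: [179.8, 0.1, 89.0]
force: [0.4, -0.1, 0.3]
grip_width: 0.0428
```

>>> drive_tool --moves "0 0 0 0 0.3;0 0 0 0 0.3;0 0 0 0 0.3;0 0 0 0 0.3;0 0 -0.04 0 0.3;0 0 -0.09 0 0.3;0 0 -0.13 0 0.3;0 0 -0.13 0 0.3"

```text
time_s: 33.5
tool_pos: [0.5556, -0.3261, 0.1629]
tool_rot: [179.4, 0.3, 89.0]
force: [0.4, -0.5, 0.3]
grip_width: 0.0567
```

```bash
python3 - <<'E'
from h import *
print(get_obs()['force'])
p,d=read_camera('top');W=cloud('top',d);z=W[...,2]
for n,b,lo in [('b',(198,228,230,262),.025),('c',(228,265,262,305),.025),('tote a',(430,225,482,305),.028)]:
    k=np.zeros(z.shape,bool);k[b[1]:b[3],b[0]:b[2]]=1;print(n,*rect(W,k&(z>lo)&(z<.045)))
plan([(565,30,150,135),(542.5,366,120,180),(542.5,366,19,180)])
E
```

```text
[ 0.43768331 -0.49368496  0.25492475]
b [542.8 366.2] -0.3 69.6 40.6 33.6 361
c [415.8 281.4] -2.6 68.7 41.0 33.3 363
tote a [ 552.2 -320.9] 88.8 70.3 38.9 35.9 336
t 33.5 at [ 554.1 -325.   159.5] 89.0 w 56.5
(565, 30, 150, 135) -> [0.3551 0.0045 0.0095] -46.0
(542.5, 366, 120, 180) -> [0.2535 0.2217 0.03  ] -45
(542.5, 366, 19, 180) -> [0.    0.    0.101] 0
```

Box a is in the tote. Next is box b.

>>> drive_tool --moves "0.045 0.001 0.001 -6 0.3;0.09 0.001 0.003 -12 0.3;0.14 0.002 0.005 -18 0.3;0.19 0.002 0.007 -24 0.3;0.24 0.003 0.009 -31 0.3;0.29 0.004 0.009 -38 0.3;0.33 0.004 0.009 -43 0.3;0.355 0.004 0.009 -46 0.3"

```text
time_s: 34.35
tool_pos: [0.5613, 0.0356, 0.1451]
tool_rot: [-179.9, -0.1, 135.4]
force: [-0.6, 0.8, 0.6]
grip_width: 0.0567
```

>>> drive_tool --moves "0.034 0.03 0.003 -6 0.3;0.07 0.06 0.006 -12 0.3;0.105 0.09 0.01 -19 0.3;0.14 0.12 0.015 -26 0.3;0.18 0.155 0.02 -33 0.3;0.215 0.19 0.025 -40 0.3;0.253 0.222 0.03 -45 0.3;0.253 0.222 0.03 -45 0.3"

```text
time_s: 35.15
tool_pos: [0.5365, 0.3752, 0.1142]
tool_rot: [179.8, -0.2, -179.4]
force: [-0.6, 0.8, 0.5]
grip_width: 0.0562
```

```bash
python3 - <<'E'
from h import *
read_camera('top');read_camera('top');read_camera('top')
plan([(542.5,366,19,180)])
E
```

```text
t 35.3 at [540.8 365.7 115.3] 179.9 w 56.6
(542.5, 366, 19, 180) -> [-0.0017  0.0003  0.0963] -0.1
```

>>> drive_tool --moves "-0.001 0 0.04 0 0.3;-0.001 0 0.07 0 0.3;-0.001 0 0.088 0 0.3;-0.001 0 0.096 0 0.3;-0.001 0 0.096 0 0.3;-0.001 0 0.096 0 0.3;-0.001 0 0.096 0 -1;-0.001 0 0.096 0 -1"

```text
time_s: 36.1
tool_pos: [0.5426, 0.3676, 0.0221]
tool_rot: [179.9, 0.1, 180.0]
force: [-0.4, 0.7, 0.3]
grip_width: 0.0472
```

>>> drive_tool --moves "0 0 0 0 -1;0 0 0 0 -1;0 0 0 0 -1;0 0 0 0 -1;0 0 0 0 -1;0 0 0 0 -1;0 0 0 0 -1;0 0 0 0 -1"

```text
time_s: 36.9
tool_pos: [0.5421, 0.3676, 0.0216]
tool_rot: [180.0, 0.1, 180.0]
force: [-0.9, -1.0, 5.0]
grip_width: 0.0397
```

>>> drive_tool --moves "0 0 -0.01 0 -1;0 0 -0.03 0 -1;0 0 -0.06 0 -1;0 0 -0.09 0 -1;0 0 -0.12 0 -1;0 0 -0.13 0 -1;0 0 -0.13 0 -1;0 0 -0.13 0 -1"

```text
time_s: 37.7
tool_pos: [0.5409, 0.3666, 0.149]
tool_rot: [-179.9, -0.1, 180.0]
force: [-0.0, 0.5, -1.3]
grip_width: 0.0395
```

```bash
python3 - <<'E'
from h import *
print(get_obs()['force'])
plan([(545,20,150,135),(476,-326,150,89),(476,-326,25,89)])
E
```

```text
[-0.01802746  0.47928503 -1.30150633]
t 37.7 at [540.9 366.6 149. ] 180.0 w 39.5
(545, 20, 150, 135) -> [-0.0041 -0.3466 -0.001 ] 45.0
(476, -326, 150, 89) -> [-0.1959 -0.2934  0.    ] 46
(476, -326, 25, 89) -> [0.    0.    0.125] 0
```

>>> drive_tool --moves "-0.0005 -0.043 -0.001 6 -1;-0.001 -0.087 -0.001 12 -1;-0.0015 -0.13 -0.001 18 -1;-0.002 -0.175 -0.001 24 -1;-0.003 -0.22 -0.001 30 -1;-0.003 -0.265 -0.001 36 -1;-0.004 -0.31 -0.001 41 -1;-0.004 -0.347 -0.001 45 -1"

```text
time_s: 38.5
tool_pos: [0.544, 0.017, 0.1495]
tool_rot: [-179.8, -0.1, 134.7]
force: [-0.7, -0.1, -0.7]
grip_width: 0.0399
```

>>> drive_tool --moves "-0.025 -0.037 0 6 -1;-0.05 -0.075 0 12 -1;-0.077 -0.115 0 19 -1;-0.104 -0.155 0 26 -1;-0.13 -0.195 0 33 -1;-0.155 -0.23 0 39 -1;-0.18 -0.27 0 44 -1;-0.196 -0.293 0 46 -1"

```text
time_s: 39.3
tool_pos: [0.4737, -0.3293, 0.1498]
tool_rot: [-179.8, 0.1, 88.6]
force: [0.5, -0.3, -0.9]
grip_width: 0.0396
```

```bash
python3 - <<'E'
from h import *
for i in range(4): read_camera('side')
print(get_obs()['force'])
plan([(476,-326,25,89)])
E
```

```text
[-0.00705666  1.24251473 -0.38460856]
t 39.5 at [ 475.8 -325.2  149.7] 88.9 w 39.9
(476, -326, 25, 89) -> [-0.0008  0.0003  0.1247] -0.1
```

>>> drive_tool --moves "0 0 0.04 0 -1;0 0 0.08 0 -1;0 0 0.11 0 -1;0 0 0.12 0 -1;0 0 0.125 0 -1;0 0 0.125 0 -1;0 0 0.125 0 -1;0 0 0.125 0 0.3"

```text
time_s: 40.3
tool_pos: [0.4782, -0.3261, 0.0283]
tool_rot: [179.8, 0.1, 89.0]
force: [0.1, 0.3, 0.3]
grip_width: 0.0428
```

>>> drive_tool --moves "0 0 0 0 0.3;0 0 0 0 0.3;0 0 0 0 0.3;0 0 0 0 0.3;0 0 -0.04 0 0.3;0 0 -0.09 0 0.3;0 0 -0.13 0 0.3;0 0 -0.13 0 0.3"

```text
time_s: 41.1
tool_pos: [0.4802, -0.3281, 0.1631]
tool_rot: [179.4, 0.3, 89.0]
force: [0.3, -0.1, -0.8]
grip_width: 0.0567
```

```bash
python3 - <<'E'
from h import *
p,d=read_camera('top');W=cloud('top',d);z=W[...,2]
for n,b,lo in [('c',(228,265,262,305),.025)]:
    k=np.zeros(z.shape,bool);k[b[1]:b[3],b[0]:b[2]]=1;print(n,*rect(W,k&(z>lo)&(z<.045)))
plan([(480,10,150,133),(415.8,281.6,120,177.2),(415.8,281.6,19,177.2)])
E
```

```text
c [415.8 281.5] -3.7 69.3 40.7 33.6 360
t 41.1 at [ 478.8 -326.8  159.9] 89.0 w 56.1
(480, 10, 150, 133) -> [ 0.3368 -0.0047  0.0099] -44.0
(415.8, 281.6, 120, 177.2) -> [0.2424 0.1383 0.03  ] -44.2
(415.8, 281.6, 19, 177.2) -> [0.    0.    0.101] -0.0
```

>>> drive_tool --moves "0.042 -0.001 0.001 -6 0.3;0.085 -0.001 0.003 -12 0.3;0.13 -0.002 0.005 -18 0.3;0.175 -0.002 0.007 -24 0.3;0.22 -0.003 0.009 -30 0.3;0.265 -0.004 0.009 -36 0.3;0.31 -0.004 0.009 -41 0.3;0.337 -0.005 0.009 -44 0.3"

```text
time_s: 41.95
tool_pos: [0.4767, 0.0152, 0.1463]
tool_rot: [-179.9, -0.1, 133.4]
force: [-0.2, 0.1, 1.0]
grip_width: 0.0567
```

>>> drive_tool --moves "0.034 0.02 0.003 -6 0.3;0.07 0.04 0.006 -12 0.3;0.105 0.06 0.01 -19 0.3;0.14 0.08 0.015 -26 0.3;0.175 0.1 0.02 -33 0.3;0.21 0.12 0.025 -40 0.3;0.242 0.138 0.03 -44.2 0.3;0.242 0.138 0.03 -44.2 0.3"

```text
time_s: 42.75
tool_pos: [0.411, 0.2871, 0.116]
tool_rot: [180.0, -0.2, 177.7]
force: [-0.0, 1.4, -1.5]
grip_width: 0.0565
```

```bash
python3 - <<'E'
from h import *
for i in range(4): read_camera('top')
plan([(415.8,281.6,19,177.2)])
E
```

```text
t 43.0 at [414.4 280.8 117.1] 177.0 w 56.6
(415.8, 281.6, 19, 177.2) -> [-0.0014  0.0008  0.0981] -0.2
```

>>> drive_tool --moves "-0.001 0.001 0.04 0 0.3;-0.001 0.001 0.07 0 0.3;-0.001 0.001 0.088 0 0.3;-0.001 0.001 0.097 0 0.3;-0.001 0.001 0.097 0 0.3;-0.001 0.001 0.097 0 0.3;-0.001 0.001 0.097 0 -1;-0.001 0.001 0.097 0 -1"

```text
time_s: 43.75
tool_pos: [0.4157, 0.284, 0.0218]
tool_rot: [179.9, 0.1, 177.2]
force: [1.4, 0.1, 0.4]
grip_width: 0.0476
```

>>> drive_tool --moves "0 0 0 0 -1;0 0 0 0 -1;0 0 0 0 -1;0 0 0 0 -1;0 0 0 0 -1;0 0 0 0 -1;0 0 0 0 -1;0 0 0 0 -1"

```text
time_s: 44.55
tool_pos: [0.4154, 0.2837, 0.0214]
tool_rot: [180.0, 0.0, 177.2]
force: [-0.5, -2.0, 5.7]
grip_width: 0.0396
```

>>> drive_tool --moves "0 0 -0.01 0 -1;0 0 -0.03 0 -1;0 0 -0.06 0 -1;0 0 -0.09 0 -1;0 0 -0.12 0 -1;0 0 -0.13 0 -1;0 0 -0.13 0 -1;0 0 -0.13 0 -1"

```text
time_s: 45.35
tool_pos: [0.4141, 0.2831, 0.1493]
tool_rot: [-179.9, -0.1, 177.2]
force: [0.3, -0.1, -1.8]
grip_width: 0.0394
```

```bash
python3 - <<'E'
from h import *
print(get_obs()['force'])
plan([(480,0,150,133),(401,-326,150,89),(401,-326,25,89)])
E
```

```text
[ 0.28620891 -0.14858486 -1.75870107]
t 45.4 at [414.1 283.1 149.3] 177.2 w 39.4
(480, 0, 150, 133) -> [-0.0796 -0.2795 -0.0007] 44.2
(401, -326, 150, 89) -> [-0.1845 -0.2801  0.    ] 44
(401, -326, 25, 89) -> [0.    0.    0.125] 0
```

>>> drive_tool --moves "-0.01 -0.035 -0.001 6 -1;-0.02 -0.07 -0.001 12 -1;-0.03 -0.107 -0.001 18 -1;-0.041 -0.143 -0.001 24 -1;-0.051 -0.18 -0.001 30 -1;-0.062 -0.217 -0.001 36 -1;-0.072 -0.253 -0.001 41 -1;-0.08 -0.28 -0.001 44.2 -1"

```text
time_s: 46.15
tool_pos: [0.4799, -0.0029, 0.1496]
tool_rot: [-179.8, -0.1, 132.7]
force: [0.5, -0.7, -1.2]
grip_width: 0.0396
```

>>> drive_tool --moves "-0.023 -0.035 0 6 -1;-0.047 -0.071 0 12 -1;-0.072 -0.11 0 18 -1;-0.097 -0.147 0 25 -1;-0.122 -0.185 0 31 -1;-0.147 -0.223 0 37 -1;-0.17 -0.258 0 42 -1;-0.184 -0.28 0 44 -1"

```text
time_s: 46.95
tool_pos: [0.399, -0.3284, 0.1499]
tool_rot: [-179.8, 0.0, 88.6]
force: [0.0, -0.7, -1.3]
grip_width: 0.0396
```

```bash
python3 - <<'E'
from h import *
for i in range(4): read_camera('side')
print(get_obs()['force'])
plan([(402,-326,25,89)])
E
```

```text
[ 0.47472612  0.6012945  -1.52032741]
t 47.1 at [ 400.6 -325.1  149.9] 88.9 w 39.9
(402, -326, 25, 89) -> [-0.0009  0.0014  0.1249] -0.1
```

>>> drive_tool --moves "0 0.001 0.04 0 -1;0 0.001 0.08 0 -1;0 0.001 0.11 0 -1;0 0.001 0.12 0 -1;0 0.001 0.125 0 -1;0 0.001 0.125 0 -1;0 0.001 0.125 0 -1;0 0.001 0.125 0 0.3"

```text
time_s: 47.95
tool_pos: [0.404, -0.3262, 0.0282]
tool_rot: [179.8, 0.1, 89.0]
force: [0.2, -0.0, 0.3]
grip_width: 0.0429
```

>>> drive_tool --moves "0 0 0 0 0.3;0 0 0 0 0.3;0 0 0 0 0.3;0 0 0 0 0.3;0 0 -0.05 0 0.3;0 0 -0.1 0 0.3;0 0 -0.15 0 0.3;0 0 -0.2 0 0.3"

```text
time_s: 48.75
tool_pos: [0.4023, -0.3255, 0.2287]
tool_rot: [180.0, -0.0, 89.0]
force: [1.4, -0.7, 0.4]
grip_width: 0.0567
```

>>> drive_tool --moves "0.05 0.01 0 0 0.3;0.1 0.03 0 0 0.3;0.15 0.05 0 0 0.3;0.2 0.05 0 0 0.3;0.25 0.05 0 0 0.3;0.3 0.05 0 0 0.3;0.35 0.05 0 0 0.3;0.4 0.05 0 0 0.3"

```text
time_s: 49.55
tool_pos: [0.4593, 0.0672, 0.2269]
tool_rot: [180.0, -0.0, 89.0]
force: [0.3, 0.0, 1.1]
grip_width: 0.0564
```

>>> drive_tool --moves "0.05 0 0 0 0.3;0.1 0 0 0 0.3;0.15 0 0 0 0.3;0.2 0 0 0 0.3;0.24 0 0 0 0.3;0.24 0 0 0 0.3;0.24 0 0 0 0.3;0.24 0 0 0 0.3"

```text
time_s: 50.35
tool_pos: [0.4644, 0.3037, 0.2265]
tool_rot: [180.0, 0.1, 88.9]
force: [0.4, -0.3, 0.6]
grip_width: 0.0566
```

```bash
python3 - <<'E'
from h import *
p,d=read_camera('top');W=cloud('top',d);z=W[...,2];cv2.imwrite('pics/t10.png',p[90:370,120:520,::-1].repeat(2,0).repeat(2,1))
def R(n,b,lo,hi):
    k=np.zeros(z.shape,bool);k[b[1]:b[3],b[0]:b[2]]=1
    try: print(n,*rect(W,k&(z>lo)&(z<hi)))
    except Exception as e: print(n,'none')
R('plate',(295,160,372,240),.055,.066);R('plate bar',(295,160,352,240),.085,.1);R('cover',(335,235,420,315),.04,.055);R('cover bar',(335,235,420,315),.07,.09)
R('dish',(390,225,422,258),.012,.03)
for i,b in enumerate([(425,222,485,249),(425,249,485,276),(425,276,485,307)]): R(f'tote box{i}',b,.028,.042)
R('tray left',(200,215,262,305),.022,.05)
print(pinpoint('top','mat')[:1],get_obs()['tool_pos'],get_obs()['time_s'])
E
```

```text
plate [661.6  24.4] -29.9 104.8 104.2 60.1 1052
plate bar [661.7  24.2] -30.8 60.7 15.6 91.8 123
cover [ 440.5 -100. ] -86.9 133.1 132.0 45.9 1992
cover bar [440.  -99.7] 5.0 59.0 16.3 77.5 129
dish [ 541.4 -193.2] 89.1 57.3 56.2 17.0 182
tote box0 [ 552.1 -320.5] 88.8 69.5 38.7 35.7 329
tote box1 [ 478.3 -325.7] 88.4 70.1 40.5 36.0 329
tote box2 [ 403.8 -326.1] 88.9 70.8 40.0 35.9 345
tray left none
[] [0.46447077 0.30350464 0.22681616] 50.45
```

View pics/t10.png

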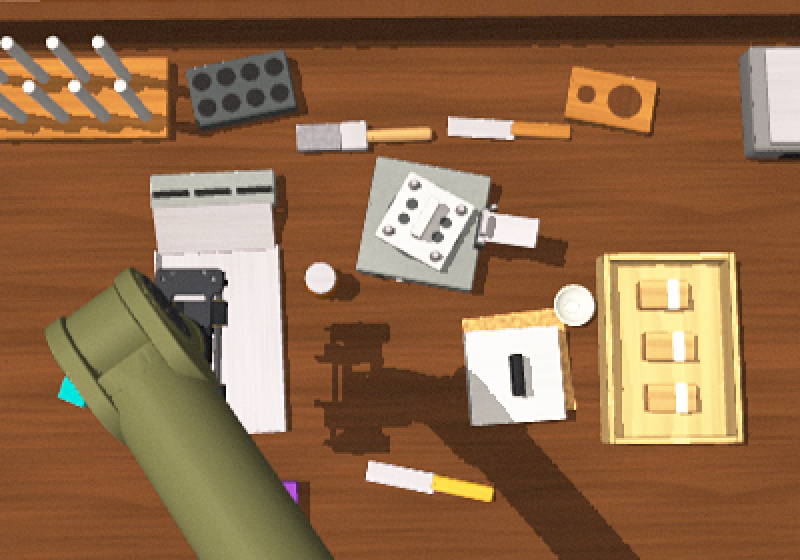

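The last picture shows:
- Three boxes in the tote, at full-frame pixels (452,237), (455,263) and (456,289).
- The plate on the four studs.
- The latch thrown outwards at (375,205).
- The cover on the mat at (378,277).
- The jar, dish, brush and knife where they were.

I hand the job in.

```bash
python3 -c "
from cell import *
print(sign_off())"
```

```text
the job is handed in; nothing more can be done
None
```

I carried out every step and handed the job in at about 50 s of the 210 s allowed. The hand-in gave no verdict, so the results below are from my own last camera checks.

- **Latch:** I pushed it open while the cover was still in place. The last picture shows the lever thrown outwards; I did not measure its angle.
- **Cover:** It lies flat on the mat, its top at 46 mm as expected. I set it about 23–27 mm from the mat's centre (limit 35 mm) to keep clear of the dish, which overlaps one mat corner. The mat's centre is less certain: my corner estimate and the network's differ by about 4 mm, and the network found no mat in the last picture.
- **Plate:** It is on all four studs, about 0.5 mm from the hub's centre and within about 1° of its angle. Its top is at 60.1 mm, where fully home would be 60.
- **Boxes:** Only three were present. All three are flat inside the tote and the tray is empty.
- **Things to leave alone:** The dish measured within 1 mm of where it started. The jar, brush and knife looked unmoved in the picture, but I did not measure them.

My first grab at the cover missed because the fingers closed more slowly than I allowed for. The cover did not move, and the second try held.

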